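# Drop two capsules through a spring-gated dispenser

## Robot

A 6-joint arm with a two-finger parallel gripper is mounted at the origin on a cart in front of the work surface, level with it; the furniture and walls round the work are solid. World frame = base frame: x ahead of the robot, y to its left, z up, the work surface at z = 0. Lengths are in m, angles in rad, forces in N, time in s.
With the tool pointing down it reaches from about 0.4 to 0.825 m from the base axis. Payload 7 kg.
Tool frame: the origin (TCP) lies on the centre line of the jaws, within the pads' length; the fingertips stand 19 mm ahead of it and the grasp point (between the pads) is the TCP; z points along the fingers, y is the line along which they close (so a half turn about z gives the same grasp; the last joint's range is limited). The gripper opens to 88 mm and grips with 3 to 60 N. Pads are 19 mm wide; open, the fingers measure 130 mm over their backs; the gripper's body (78 mm by 193 mm) begins 47 mm behind the grasp point.
Start: joints at [1.431, 0.359, 0.012, 0, -1.224, -0.288], TCP at [0.28, 0.614, 0.212] pointing down, gripper open.
Joint ranges: [-3.07, 3.07], [-1.43, 2.12], [-1.02, 1.25], [-3.03, 1.67], [-3.05, -0], [-3.03, 3.03]. Speed limits (rad/s): [2.39, 2.39, 3.01, 3.14, 3.14, 3.14].

## Interface

Orientations are given as [roll, pitch, yaw] about the fixed x, y, z axes, in that order (R = Rz(yaw) Ry(pitch) Rx(roll)).
In Python, from station import arm, imaging, models gives the robot as it stands.
- The arm moves only by the tool play_rows, never from a script. Its arguments are lists of equal length, an entry for each row: "travel": the shift along the tool's x, y, z in units of 25 mm (1.0 is 25 mm), a list of three; "twist": the turn about the tool's z in units of 0.15 rad (1.0 is 0.15 rad). A call has 1 to 8 rows; each row shifts and turns the commanded pose from where the row before left it, along the tool's axes as they then stand; what a row does not reach is not made up. A row lasts 1/8 s, in which the tool goes at most 62.5 mm and 10.7 degrees, less where a joint would pass 70% of its speed; a pose out of reach is approached as far as the arm can. A call with a number of a shift or a turn outside -1 to 1 is refused whole. A call with a gripper value outside its range is refused whole. "fingers" is the opening, from 0 (shut) to 1 (fully open), set as the call begins (left out, the last holds). The fingers move at their own pace and stop on an object; "newtons" is the grip in N (left out, the last holds). Time passes only in rows, so rows that do not move let the fingers close. It gives the time, the measured TCP pose, the force, the opening and the grip force at its end, in the units of the state.
- arm.get_state(): the state, without advancing time (a new reading comes with each control period).
- imaging.grab_frame(name): name is "scene" or "top"; returns a dict with "pixels" (384x512x3 uint8, red, green, blue), "fx", "fy", "cx", "cy" (pixels), "R" (3x3) and "t" (3): a world point X has camera coordinates R X + t. Camera axes: x right, y down, z forward; pixel columns grow to the right and rows downward; lengths in m; the calibration is good to about 2 mm. A picture is of the moment at which its call begins. There is no depth.
- arm.job_done(): hands the job in; it is judged then, once.
Trained networks look in the newest picture that a camera, given by its name, has taken for a name from the list of things; names that differ only in an ending like _2 or _b are one class to them, and where a whole thing is asked for, a point or a joint stands for the part that bears it (a point fixed in the world has none). Each returns a list of dicts, best first, with "confidence" (0 to 1); they miss things now and then, are a little off and sometimes report something else, mostly with a low value. They report only what shows in the picture. A call takes as long as a camera call. They do not tell look-alikes from the thing itself.
- models.boxes_of(name, camera): "extent" ([centre column, centre row, width, height] in pixels, round what is visible of it).
- models.silhouettes(name, camera): "pixels" (384x512 bool, what is visible of it) and "extent" ([centre column, centre row, width, height] in pixels, round what is visible of it).
The state is a dict: "t": time; "q": joint angles; "qd": joint speeds; "joint_efforts": joint torques, N m; "eef_pos": TCP position; "ee_rot": TCP orientation; "force": force on the tool from outside, world axes, zero at the start; "moment": the same for the moment, N m; "width": finger opening in m; "gripper_force": force on a finger pad.
Only numpy, scipy, OpenCV 4.12 (cv2) and the standard library are available. Lean on these libraries where they do the work, as an engineer would, in place of code of your own. Each camera call takes 0.05 s, during which the arm holds its last target. There are 200 camera calls.

## Task

Put both brown capsules into the clear funnel of the dispenser, leaving the green one in the rack; then take the red knob, swing the gate arm round against its spring all the way to its stop so that the two capsules fall into the bowl below, and finish while still holding the knob there, without letting go. Keep the gate shut until both capsules are in the funnel, and do not disturb the bowl or the other things on the table.

Things in the scene. Friction and masses are not known exactly. Their poses are not given: they have to be found in the camera images.
- capsule_brown_a: Brown single-dose capsule, 28 mm diameter, 34 mm high, rigid barrel with chamfered ends and thin silver band and lid, about 30 g; origin at the centre of its underside, z up along its axis. Starts upright in one of the three wells of the rack (which one varies), its underside 6 mm above the table, so the top 26 mm stand clear of the rack
- capsule_brown_b: Second brown single-dose capsule, 28 mm diameter, 34 mm high, rigid barrel with chamfered ends and thin silver band and lid, about 30 g; origin at the centre of its underside, z up along its axis. Starts upright in one of the three wells of the rack (which one varies), its underside 6 mm above the table, so the top 26 mm stand clear of the rack
- capsule_green: Green single-dose capsule, 28 mm diameter, 34 mm high, rigid barrel with chamfered ends and thin silver band and lid, about 30 g; origin at the centre of its underside, z up along its axis. Starts upright in one of the three wells of the rack (which one varies), its underside 6 mm above the table, so the top 26 mm stand clear of the rack. To be left where it is
- capsule_brown_a_mid (a point): middle of the first brown capsule, 17 mm above its underside
- capsule_brown_b_mid (a point): middle of the second brown capsule, 17 mm above its underside
- rack: fixed wooden rack, 60 x 164 x 14 mm (x, y, z), with three round wells 34 mm wide and 8 mm deep in a row along its y axis at y = -50, 0 and +50 mm; origin at the centre of its underside
- dispenser: fixed capsule dispenser; origin on the table under its upright clear tube. Foot plate 6 mm thick, 120 mm wide (y), x = -80 to +130 mm. Tube 46 mm wide inside, 104 to 150 mm above the table; it opens above into a funnel 84 mm wide inside, 90 outside, whose mouth is the highest point, 185 mm above the table. Grey column and bracket behind the tube (+x), up to 156 mm
- funnel_mouth (a point): centre of the funnel's mouth, 185 mm above the table, on the tube's axis. The shut gate plate lies 83 mm below it and carries what is dropped in
- gate_hinge (a point): the gate arm's hinge: upright axis 70 mm behind (+x of the dispenser's frame) the tube's axis, 98 mm above the table. The stop is a thin steel post, 110 mm high, on the +y side of the foot plate
- gate_arm (a joint): swing of the gate arm in rad: 0 shut (arm points along -x of the dispenser, its plate closes the tube), 1.0 at the stop (tube open). It grows clockwise seen from above: the knob swings in a level arc of 150 mm radius about the hinge toward the dispenser's +y side. A spring pulls it shut: about 2 N at the knob when shut, 6.5 N at the stop; let go, it swings back
- red_knob: upright round red knob that spins freely on the end of the gate arm, 20 mm wide (24 mm at foot and top), 56 mm high, its foot 101 mm above the table and its top 157 mm; origin at the centre of its foot, 150 mm from the hinge axis, which when shut is 80 mm in front of the tube's axis
- knob_top (a point): centre of the red knob's top
- bowl: loose white cupping bowl, black inside, 92 mm wide, 60 mm high, standing on the foot plate under the tube; origin at the centre of its underside
- timer: white brew timer 64 x 68 x 17 mm lying on the table, loose; leave alone; origin at the centre of its underside
- spare_bowl: another white cupping bowl, black inside, 92 mm wide, 60 mm high, standing on the table left of the dispenser, loose; leave alone; origin at the centre of its underside
Mind the look-alikes: they are no part of the job. What is shaped like the bowl but blue or pink is not meant.

How it is judged:
On the way, in this order (a step that is already met when the one before it is completed fails the run):
1. both brown capsules lie in the funnel or tube on the shut gate (z of capsule_brown_a_mid in the frame of funnel_mouth between -0.085 and -0.005 m and horizontal distance between each of capsule_brown_a_mid, capsule_brown_b_mid and funnel_mouth below 0.03 m and z of capsule_brown_b_mid in the frame of funnel_mouth between -0.085 and -0.005 m and value of joint gate_arm below 0.15 rad), for 0.2 s.
2. the gate arm is swung to its stop by the knob (value of joint gate_arm above 0.93 rad and contact force between the fingers and red_knob above 1 N), for 0.2 s.
At the end, for the whole second after the job is handed in: both brown capsules at rest in the bowl (middle within 42 mm of its axis and below 65 mm over its underside), the bowl upright under the tube (within 25 mm), the gate arm within 0.07 rad of its stop and held there by the fingers on the red knob (over 1 N), the green capsule in its well (all of step 2 and horizontal distance between each of capsule_brown_a_mid, capsule_brown_b_mid and bowl below 0.042 m and z of capsule_brown_a_mid in the frame of bowl between 0 and 0.065 m and linear speed of each of capsule_brown_a, capsule_brown_b below 0.05 m/s and z of capsule_brown_b_mid in the frame of bowl between 0 and 0.065 m and horizontal distance between bowl and dispenser below 0.025 m and angle between bowl's own z axis and vertical below 0.1 rad and horizontal distance between capsule_green and rack below 0.056 m and height (world z) of capsule_green below 0.01 m); the arm keeps its last pose, push and grip.
It fails at once if the gate is opened before both brown capsules are in the dispenser (value of joint gate_arm above 0.3 rad and horizontal distance between any of capsule_brown_a_mid, capsule_brown_b_mid and dispenser above 0.06 m).
It fails at once if the green capsule is taken or knocked out of its place (distance of capsule_green from where it was at the start of the episode above 0.02 m).
It fails at once if the bowl under the tube is shoved away (distance of bowl from where it was at the start of the episode above 0.03 m).
It fails at once if the timer is moved (distance of timer from where it was at the start of the episode above 0.02 m).
It fails at once if the spare bowl is moved (distance of spare_bowl from where it was at the start of the episode above 0.02 m).
It also fails if it takes over 66 s, if anything falls off the work surface, if the arm or the gripper's body presses on something with over 40 N, if the wrist force passes 120 N, or if a joint passes its speed limit or range.

## Working session

There is one attempt and no reset: what is moved stays moved. The work goes in short steps, Python scripts to look and compute and a tool call to move; the robot and the scene stay as the last step left them, time stands still between calls to the robot, and variables do not carry over. Pictures are saved under pics/ and viewed, at most 10 in all, crops included, and the job is handed in when it is done.

Besides the shell and the picture viewer there is one more tool, called by a JSON object that holds its "method" and its "body". play_rows: Moves the arm, as the interface text tells. Shifts and turns lie within -1 to 1; 1 stands for 25 mm of shift or 0.15 rad of turn. Its arguments: {"type":"object","properties":{"travel":{"type":"array","items":{"type":"array","items":{"type":"number"}}},"twist":{"type":"array","items":{"type":"number"}},"fingers":{"type":"number"},"newtons":{"type":"number"}},"required":["travel","twist"]}

```bash
mkdir -p pics
cat > h.py <<'E'
import numpy as np, cv2
from station import arm, imaging, models
def ray(f,u,v):
    R=np.array(f["R"]);t=np.array(f["t"])
    d=R.T@np.array([(u-f["cx"])/f["fx"],(v-f["cy"])/f["fy"],1]);return -R.T@t,d
def atz(f,u,v,z):
    o,d=ray(f,u,v);return o+d*(z-o[2])/d[2]
def proj(f,X):
    c=np.array(f["R"])@np.array(X)+np.array(f["t"]);return f["fx"]*c[0]/c[2]+f["cx"],f["fy"]*c[1]/c[2]+f["cy"]
E
python3 - <<'E'
from h import *
ims=[]
for c in("top","scene"):
    f=imaging.grab_frame(c);ims.append(f["pixels"])
    print(c,"cam",np.round(ray(f,0,0)[0],3))
    cv2.imwrite(f"pics/{c}0.png",cv2.cvtColor(f["pixels"],cv2.COLOR_RGB2BGR))
    for n in("capsule_brown_a","capsule_green","rack","dispenser","red_knob","bowl","timer","spare_bowl"):
        for b in models.boxes_of(n,c)[:4]:
            u,v,w,h=b["extent"];print(n,round(b["confidence"],2),np.round(b["extent"]).astype(int),np.round(atz(f,u,v,0.03),3))
s=arm.get_state();print(s["eef_pos"],s["ee_rot"],s["width"])
E
```

```text
top cam [0.303 0.07  1.457]
capsule_brown_a 0.63 [323 206   3   6] [ 0.531 -0.12   0.03 ]
capsule_brown_a 0.57 [340 214   6   6] [ 0.504 -0.176  0.03 ]
capsule_green 0.42 [310 201   6  12] [ 0.548 -0.076  0.03 ]
rack 0.6 [326 211  51  30] [ 0.516 -0.128  0.03 ]
rack 0.35 [240 173  39  71] [0.648 0.165 0.03 ]
dispenser 0.79 [238 176  45  72] [0.636 0.171 0.03 ]
dispenser 0.3 [293 154  22  17] [ 0.718 -0.02   0.03 ]
red_knob 0.42 [242 202   8  13] [0.545 0.156 0.03 ]
bowl 0.71 [188 186  23  24] [0.601 0.344 0.03 ]
bowl 0.66 [241 185  21  16] [0.604 0.161 0.03 ]
bowl 0.61 [238 233  24  29] [0.441 0.168 0.03 ]
timer 0.83 [293 156  19  16] [ 0.71 -0.02  0.03]
spare_bowl 0.97 [176 240  28  23] [0.415 0.378 0.03 ]
scene cam [-0.289  0.556  0.599]
capsule_brown_a 0.55 [343 213   4  13] [ 0.511 -0.169  0.03 ]
capsule_brown_a 0.41 [325 216  17  12] [ 0.522 -0.116  0.03 ]
capsule_green 0.44 [307 218  11  16] [ 0.535 -0.066  0.03 ]
capsule_green 0.26 [217 221  40  35] [0.625 0.155 0.03 ]
rack 0.98 [325 225  65  15] [ 0.483 -0.085  0.03 ]
rack 0.22 [156 288  46  49] [0.43  0.379 0.03 ]
dispenser 0.87 [210 209  70  92] [0.694 0.147 0.03 ]
red_knob 0.53 [233 203  13  29] [0.7   0.072 0.03 ]
bowl 0.88 [249 255  42  42] [0.448 0.155 0.03 ]
bowl 0.81 [220 224  33  34] [0.607 0.157 0.03 ]
bowl 0.8 [148 243  40  31] [0.603 0.345 0.03 ]
timer 0.77 [260 202  22  17] [0.673 0.002 0.03 ]
spare_bowl 0.67 [155 287  46  44] [0.433 0.38  0.03 ]
[0.28006732 0.61417143 0.21241145] [-3.14149193e+00 -1.85074638e-05 -4.27764037e-01] 0.08755452746386674
```

View pics/top0.png

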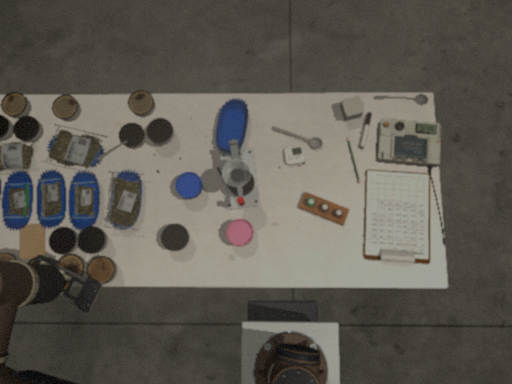

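View pics/scene0.png

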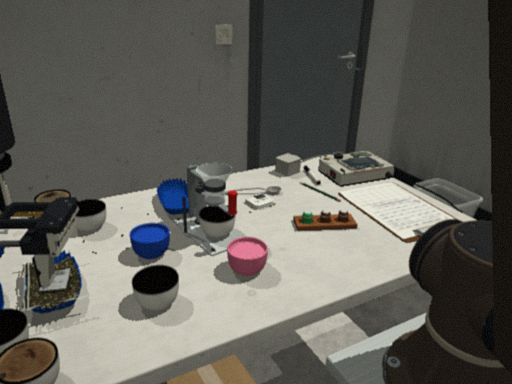

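Top picture: the rack is at about (324,208). Its left well (310,201) holds green, and (323,206) and (339,212) hold brown. The dispenser is at (238,175) with the red knob at (241,201). Bowl look-alikes: pink (240,233), blue (188,186), black spare (175,237). Other brown round things, the tins at (65,105) and (141,102), are too big to be capsules. I'll check this in one crop.

Run:
```python
from h import *
f=imaging.grab_frame("top");g=imaging.grab_frame("scene")
a=cv2.resize(f["pixels"][125:250,190:355],None,fx=4.8,fy=4.8,interpolation=cv2.INTER_CUBIC)
cv2.imwrite("pics/t1.png",cv2.cvtColor(a,cv2.COLOR_RGB2BGR))
b=cv2.resize(g["pixels"][150:270,170:370],None,fx=4,fy=4,interpolation=cv2.INTER_CUBIC)
cv2.imwrite("pics/s1.png",cv2.cvtColor(b,cv2.COLOR_RGB2BGR))
print(f["fx"],g["fx"])
for c,fr,n in(("top",f,"rack"),("top",f,"capsule_brown_a"),("top",f,"capsule_green"),("top",f,"red_knob"),("top",f,"dispenser"),("top",f,"bowl"),("scene",g,"capsule_brown_a"),("scene",g,"capsule_green"),("scene",g,"red_knob"),("scene",g,"rack")):
    for m in models.silhouettes(n,c)[:4]:
        ys,xs=np.nonzero(m["pixels"]);r=cv2.minAreaRect(np.c_[xs,ys].astype(np.float32))
        print(c,n,round(m["confidence"],2),len(xs),"cen",xs.mean().round(1),ys.mean().round(1),"rect",np.round(r[0],1),np.round(r[1],1),round(r[2],1), "ext",np.round(m["extent"],1))
# colour masks
for c,fr in(("top",f),("scene",g)):
    p=fr["pixels"].astype(int);R,G,B=p[...,0],p[...,1],p[...,2]
    for nm,m in(("red",(R>150)&(G<70)&(B<70)),("green",(G>R*1.4)&(G>B*1.2)&(G>50))):
        k,l,s,ce=cv2.connectedComponentsWithStats(m.astype(np.uint8))
        for i in range(1,k):
            if s[i,4]>6:print(c,nm,s[i],ce[i].round(1))
```

```text
423.627493880975 437.8168079972221
top rack 0.9 686 cen 323.0 208.6 rect [323.2 208.4] [48.1 17.6] 21.8 ext [325.1 211.1  53.5  33. ]
top capsule_brown_a 0.54 56 cen 323.5 207.5 rect [323.5 207.5] [7. 7.] 90.0 ext [323.  207.2   4.2   6.5]
top capsule_brown_a 0.43 53 cen 239.9 201.1 rect [239.5 201. ] [8. 7.] 90.0 ext [239.8 201.    9.8   7.4]
top capsule_brown_a 0.39 44 cen 337.1 213.2 rect [337.  213.5] [7. 6.] 90.0 ext [336.6 216.6   6.4   8.7]
top capsule_green 0.49 771 cen 322.7 208.6 rect [323.  208.3] [49.1 19. ] 21.2 ext [325.6 209.3  53.9  32.5]
top red_knob 0.4 66 cen 240.1 201.3 rect [240.2 201.4] [9.8 7.2] 63.4 ext [239.1 199.8  10.6  11.7]
top dispenser 0.73 1836 cen 238.2 176.6 rect [236.8 173.7] [68.6 36.8] 81.9 ext [237.8 174.2  43.4  69.1]
top bowl 0.95 626 cen 239.0 232.1 rect [239. 232.] [28. 26.] 90.0 ext [238.8 231.1  22.7  30.8]
top bowl 0.88 593 cen 188.1 185.3 rect [188. 185.] [26. 26.] 90.0 ext [187.2 188.4  23.7  26.4]
top bowl 0.59 198 cen 243.8 187.4 rect [242.6 187.7] [15.2 26.8] 65.6 ext [239.6 186.2  21.6  18.3]
scene capsule_brown_a 0.59 113 cen 342.7 215.7 rect [343.  215.5] [11. 10.] 90.0 ext [341.8 215.2  10.4  11.4]
scene capsule_brown_a 0.34 1746 cen 155.5 286.3 rect [155. 287.] [44. 46.] 90.0 ext [154.8 287.6  44.7  44.8]
scene capsule_green 0.66 89 cen 306.7 216.2 rect [306.5 216. ] [10.  9.] 90.0 ext [309.1 217.   11.1  18.2]
scene red_knob 0.48 198 cen 232.1 200.4 rect [232.5 201. ] [24.  9.] 90.0 ext [233.8 202.6  13.7  28.3]
scene rack 0.62 705 cen 323.9 223.2 rect [324.5 221.9] [15.5 64.9] 88.5 ext [324.9 222.7  67.7  15. ]
top green [ 23 184   6  33  80] [ 26. 199.]
scene red [229 191   8   3  20] [232.5 192. ]
scene green [302 213  10  10  80] [306.7 217.8]
```

View pics/t1.png

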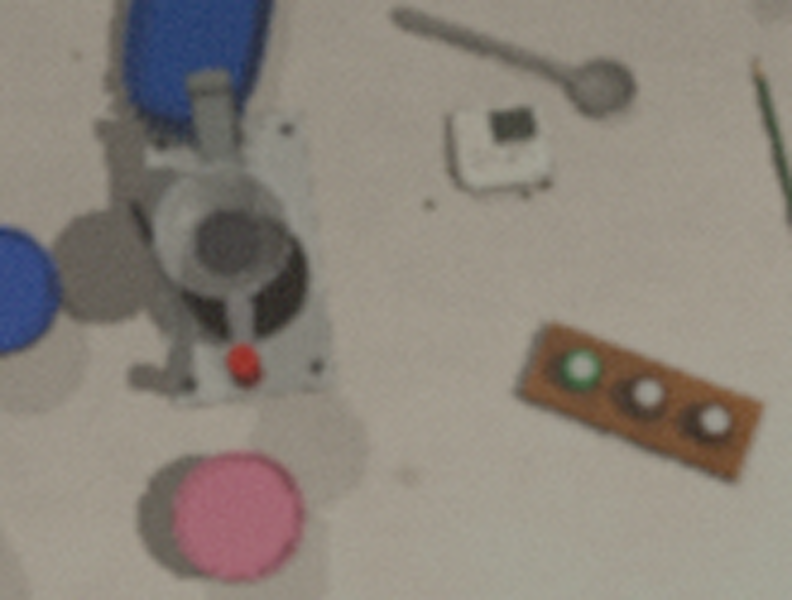

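View pics/s1.png

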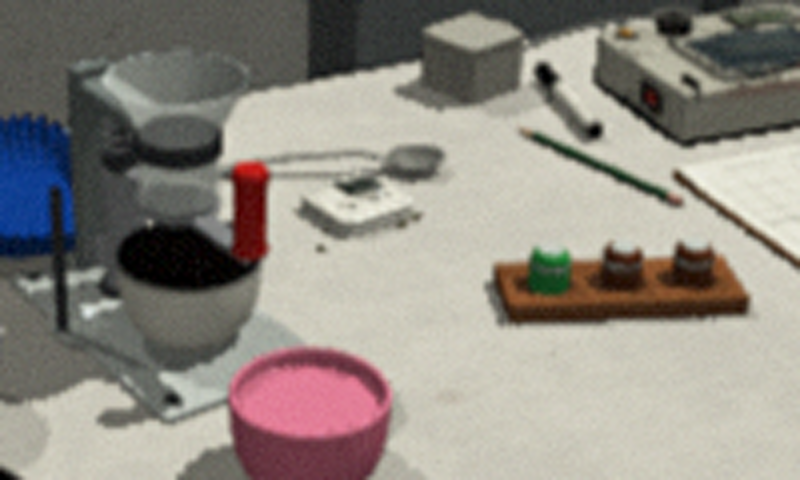

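The crops confirm the layout. In the top crop green is at (581,369) and the browns are at (648,393) and (714,421). The funnel rim centre is about (222,233) and the knob top is at (243,362). Next I fit the poses.

Run:
```python
from h import *
from scipy.optimize import least_squares
f=imaging.grab_frame("top");g=imaging.grab_frame("scene")
T=lambda u,v:((u+.5)/4.8-.5+190,(v+.5)/4.8-.5+125)
S=lambda u,v:((u+.5)/4-.5+170,(v+.5)/4-.5+150)
disp=[(f,T(222,233),(0,0,.185)),(g,S(176,80),(0,0,.185)),(f,T(243,358),(-.08,0,.157)),(g,S(251,168),(-.08,0,.157)),
 (g,S(251,252),(-.08,0,.101)),(f,T(328,393),(-.08,-.06,.006)),(f,T(177,405),(-.08,.06,.006)),(f,T(297,112),(.13,-.06,.006)),(g,S(168,418),(-.08,.06,.006))]
rack=[(f,T(581,369),(0,.05,.04)),(f,T(648,393),(0,0,.04)),(f,T(714,421),(0,-.05,.04)),(g,S(550,270),(0,.05,.026)),(g,S(622,264),(0,0,.026)),(g,S(693,262),(0,-.05,.026)),
 (f,T(552,322),(.03,.082,.014)),(f,T(763,403),(.03,-.082,.014)),(f,T(738,482),(-.03,-.082,.014)),(f,T(522,396),(-.03,.082,.014))]
for nm,L,x0 in(("disp",disp,(.63,.17,0)),("rack",rack,(.52,-.12,-.3))):
    def W(p,l):
        c,s=np.cos(p[2]),np.sin(p[2]);return p[0]+c*l[0]-s*l[1],p[1]+s*l[0]+c*l[1],l[2]
    fun=lambda p:np.concatenate([np.array(proj(c,W(p,l)))-uv for c,uv,l in L])
    r=least_squares(fun,x0,loss="soft_l1");print(nm,r.x.round(4));print(r.fun.reshape(-1,2).round(1).tolist())
    for l in ([(0,0,0),(-.08,0,0),(.07,0,0)] if nm=="disp" else [(0,.05,0),(0,0,0),(0,-.05,0)]):print(l,np.round(W(r.x,l),4))
# hsv check: saturation of capsules via raw ray
for u,v,z in((581,369,.04),(648,393,.04),(714,421,.04),(222,233,.185),(243,358,.157)):print("top",atz(f,*T(u,v),z).round(4))
for u,v,z in((550,270,.026),(622,264,.026),(693,262,.026),(176,80,.185),(251,168,.157),(57,190,.11)):print("scene",atz(g,*S(u,v),z).round(4))
```

```text
disp [0.6104 0.1674 0.1314]
[[-0.3, -0.1], [0.6, -0.8], [-1.0, 0.7], [0.1, -0.3], [0.1, -0.0], [1.3, -1.3], [-1.6, 0.7], [0.2, -0.4], [-0.1, 0.2]]
(0, 0, 0) [0.6104 0.1674 0.    ]
(-0.08, 0, 0) [0.5311 0.1569 0.    ]
(0.07, 0, 0) [0.6798 0.1765 0.    ]
rack [ 0.5283 -0.1229 -0.3772]
[[-0.3, -0.1], [-0.3, 0.2], [-0.1, -0.2], [0.6, -0.9], [0.6, -0.1], [0.6, -0.4], [-0.6, -0.4], [0.3, 0.0], [-0.5, -0.2], [-0.5, 0.1]]
(0, 0.05, 0) [ 0.5467 -0.0765  0.    ]
(0, 0, 0) [ 0.5283 -0.1229  0.    ]
(0, -0.05, 0) [ 0.5099 -0.1694  0.    ]
top [ 0.5462 -0.0774  0.04  ]
top [ 0.5291 -0.1241  0.04  ]
top [ 0.5093 -0.1697  0.04  ]
top [0.6101 0.1665 0.185 ]
top [0.5334 0.1538 0.157 ]
scene [ 0.5432 -0.0722  0.026 ]
scene [ 0.5283 -0.1211  0.026 ]
scene [ 0.509  -0.1665  0.026 ]
scene [0.6067 0.1705 0.185 ]
scene [0.5298 0.1578 0.157 ]
scene [0.6414 0.2369 0.11  ]
```

{"method": "play_rows", "body": {"travel": [[0, 0, -0.5], [0, 0, -0.5], [0, 0, -0.5], [0, 0, -0.5], [0, 0, 0], [0, 0, 0], [0, 0, 0], [0, 0, 0]], "twist": [1, 1, 1, 1, 1, 1, 1, 1], "fingers": 1, "newtons": 20}}

```text
t: 2.6
eef_pos: [0.28, 0.6141, 0.2624]
ee_rot: [-3.142, -0.0, -1.633]
force: [0.1, 0.5, -0.5]
width: 0.0876
gripper_force: 0.0
```

{"method": "play_rows", "body": {"travel": [[0, 0, 0], [0, 0, 0], [0, 0, 0]], "twist": [1, 1, 0.13]}}

```text
t: 2.98
eef_pos: [0.2801, 0.6141, 0.2624]
ee_rot: [-3.142, -0.0, -1.947]
force: [-0.1, 0.5, 0.2]
width: 0.0876
gripper_force: 0.0
```

{"method": "play_rows", "body": {"travel": [[0.92, -0.716, 0], [0.92, -0.716, 0], [0.92, -0.716, 0], [0.92, -0.716, 0], [0.92, -0.716, 0], [0.92, -0.716, 0], [0.92, -0.716, 0], [0.92, -0.716, 0]], "twist": [0, 0, 0, 0, 0, 0, 0, 0]}}

```text
t: 3.98
eef_pos: [0.346, 0.3887, 0.2624]
ee_rot: [-3.142, 0.0, -1.947]
force: [1.0, -0.3, 0.3]
width: 0.0877
gripper_force: 0.0
```

{"method": "play_rows", "body": {"travel": [[0.92, -0.716, 0], [0.92, -0.716, 0], [0.92, -0.716, 0], [0.92, -0.716, 0], [0.92, -0.716, 0], [0.92, -0.716, 0], [0.92, -0.716, 0], [0.92, -0.716, 0]], "twist": [0, 0, 0, 0, 0, 0, 0, 0]}}

```text
t: 4.97
eef_pos: [0.4112, 0.1648, 0.2625]
ee_rot: [-3.141, 0.0, -1.947]
force: [-0.6, 0.4, 0.7]
width: 0.0873
gripper_force: 0.0
```

{"method": "play_rows", "body": {"travel": [[0.92, -0.716, 0], [0.92, -0.716, 0], [0.92, -0.716, 0], [0.92, -0.716, 0], [0.92, -0.716, 0], [0.92, -0.716, 0], [0.92, -0.716, 0.5], [0.92, -0.716, 0.5]], "twist": [0, 0, 0, 0, 0, 0, 0, 0]}}

```text
t: 5.98
eef_pos: [0.4763, -0.0589, 0.2372]
ee_rot: [-3.141, 0.0, -1.947]
force: [0.4, 0.2, 0.0]
width: 0.0876
gripper_force: 0.0
```

{"method": "play_rows", "body": {"travel": [[0.92, -0.716, 0.5], [0.92, -0.716, 0.5], [0.92, -0.716, 0.5], [0.92, -0.716, 0.5], [0, 0, 0.5], [0, 0, 0.5], [0, 0, 0], [0, 0, 0]], "twist": [0, 0, 0, 0, 0, 0, 0, 0]}}

```text
t: 6.98
eef_pos: [0.5096, -0.1686, 0.1629]
ee_rot: [-3.141, 0.0, -1.946]
force: [-0.3, -0.3, -0.1]
width: 0.0876
gripper_force: 0.0
```

{"method": "play_rows", "body": {"travel": [[0, 0, 0.8], [0, 0, 0.8], [0, 0, 0.8], [0, 0, 0.8], [0, 0, 0.8], [0, 0, 0.6], [0, 0, 0.38], [0, 0, 0]], "twist": [0, 0, 0, 0, 0, 0, 0, 0]}}

```text
t: 7.98
eef_pos: [0.5092, -0.169, 0.0376]
ee_rot: [3.141, -0.0, -1.947]
force: [1.0, -0.4, -0.6]
width: 0.0876
gripper_force: 0.0
```

{"method": "play_rows", "body": {"travel": [[0, 0, 0], [0, 0, 0], [0, 0, 0], [0, 0, 0], [0, 0, 0], [0, 0, 0]], "twist": [0, 0, 0, 0, 0, 0], "fingers": 0.2}}

```text
t: 8.72
eef_pos: [0.5093, -0.169, 0.0379]
ee_rot: [3.142, -0.0, -1.947]
force: [0.3, -0.3, -0.1]
width: 0.0334
gripper_force: 0.0
```

{"method": "play_rows", "body": {"travel": [[0, 0, 0], [0, 0, 0], [0, 0, 0], [0, 0, 0]], "twist": [0, 0, 0, 0], "fingers": 0}}

```text
t: 9.22
eef_pos: [0.5094, -0.169, 0.0379]
ee_rot: [-3.142, 0.0, -1.947]
force: [-0.4, 0.0, -0.4]
width: 0.0007
gripper_force: 0.0
```

{"method": "play_rows", "body": {"travel": [[0, 0, -0.5], [0, 0, -0.5], [0, 0, -0.8], [0, 0, -1], [0, 0, -1], [0, 0, -1], [0, 0, -1], [0, 0, -1]], "twist": [0, 0, 0, 0, 0, 0, 0, 0]}}

```text
t: 10.22
eef_pos: [0.5093, -0.169, 0.21]
ee_rot: [-3.14, 0.001, -1.947]
force: [-0.0, 0.1, 0.0]
width: 0.0007
gripper_force: 0.0
```

Run:
```python
from h import *
f=imaging.grab_frame("top");g=imaging.grab_frame("scene")
a=cv2.resize(f["pixels"][180:260,280:380],None,fx=4,fy=4,interpolation=cv2.INTER_CUBIC)
b=cv2.resize(g["pixels"][160:240,280:380],None,fx=4,fy=4,interpolation=cv2.INTER_CUBIC)
cv2.imwrite("pics/m2.png",cv2.cvtColor(np.hstack([a,b]),cv2.COLOR_RGB2BGR))
s=arm.get_state();print(s["eef_pos"],s["q"],[proj(c,s["eef_pos"]) for c in(f,g)])
```

```text
[ 0.51103653 -0.16932762  0.21206217] [ 4.51049230e-02  1.30068712e-01 -2.95087839e-01  1.11694111e-03
 -1.13942701e+00 -4.21549343e-01] [(np.float64(347.79791147253144), np.float64(203.3829999475075)), (np.float64(351.19788079530076), np.float64(150.53803520053637))]
```

View pics/m2.png

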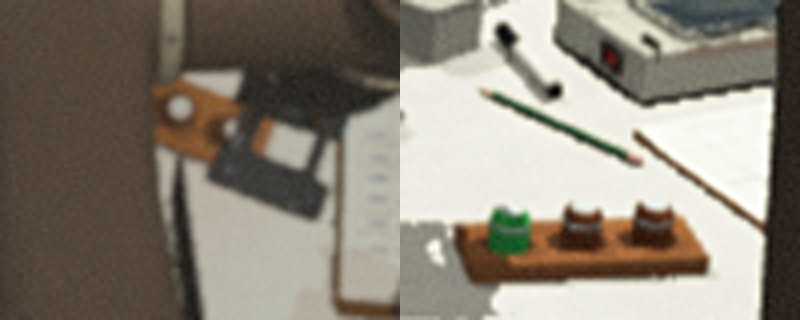

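The crop shows all three capsules still in their wells, so the grasp missed them. I'll look at where the gripper really is.

Run:
```python
from h import *
f=imaging.grab_frame("top");g=imaging.grab_frame("scene")
s=arm.get_state();print(s["eef_pos"])
P=[]
for c,(u0,v0) in((f,(250,130)),(g,(280,70))):
    p=cv2.cvtColor(c["pixels"],cv2.COLOR_RGB2BGR)
    p=cv2.resize(p[v0:v0+150,u0:u0+100],None,fx=4,fy=4,interpolation=cv2.INTER_CUBIC)
    for dz,col in((-.019,(0,0,255)),(0,(0,255,255)),(.047,(0,255,0))):
        X=np.array(s["eef_pos"])+[0,0,dz];u,v=proj(c,X)
        cv2.circle(p,(int((u-u0)*4),int((v-v0)*4)),4,col,1)
    P.append(p)
cv2.imwrite("pics/m3.png",np.hstack(P))
```

```text
[ 0.50951867 -0.16895153  0.20901083]
```

View pics/m3.png

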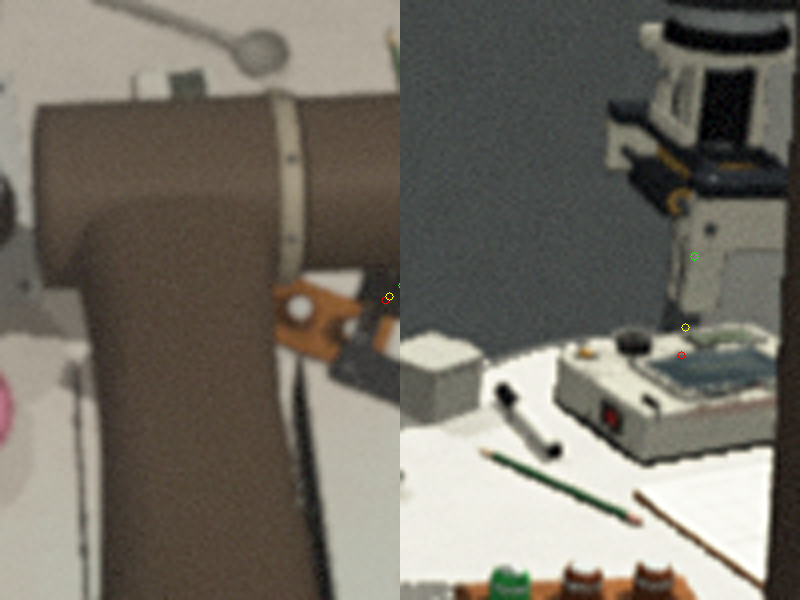

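Run:
```python
from h import *
f=imaging.grab_frame("top");g=imaging.grab_frame("scene")
s=arm.get_state();E0=np.array([.28,.614,.2124]);E1=np.array(s["eef_pos"]);print(E1)
def tile(p,c,E,yaw,n=50):
    u,v=proj(c,E);u0,v0=int(u)-n,int(v)-n
    p=cv2.copyMakeBorder(p,n,n,n,n,cv2.BORDER_CONSTANT)[v0+n:v0+3*n,u0+n:u0+3*n]
    p=cv2.resize(p,None,fx=3,fy=3,interpolation=cv2.INTER_CUBIC)
    for X,col in((E-[0,0,.019],(0,0,255)),(E,(0,255,255)),(E+[0,0,.047],(0,255,0)),(E+.044*np.array([np.sin(yaw),-np.cos(yaw),0]),(255,0,255)),(E-.044*np.array([np.sin(yaw),-np.cos(yaw),0]),(255,0,255))):
        u,v=proj(c,X);cv2.circle(p,(int((u-u0)*3),int((v-v0)*3)),2,col,-1)
    return p
b=lambda c:cv2.cvtColor(c["pixels"],cv2.COLOR_RGB2BGR)
A=np.hstack([tile(cv2.imread("pics/top0.png"),f,E0,-.428),tile(cv2.imread("pics/scene0.png"),g,E0,-.428)])
B=np.hstack([tile(b(f),f,E1,-1.947),tile(b(g),g,E1,-1.947)])
cv2.imwrite("pics/m4.png",np.vstack([A,B]))
```

```text
[ 0.50886476 -0.16896045  0.20765978]
```

View pics/m4.png

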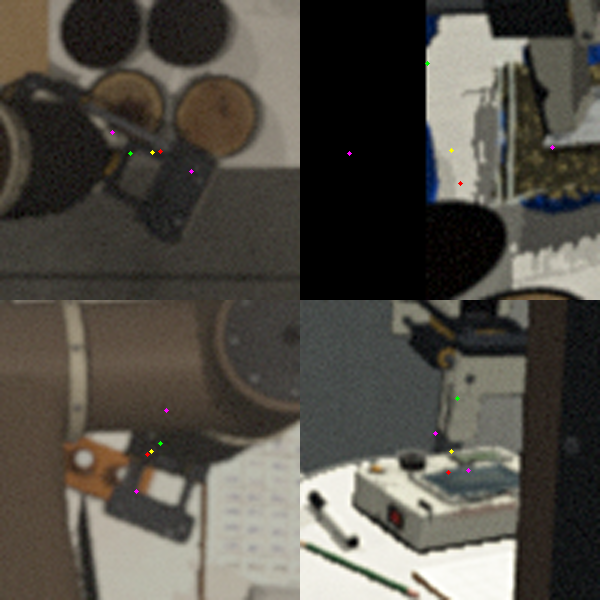

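In both poses (scene tile) the finger ends appear at the TCP height, about 19 mm above where the tips should be, while xy agrees. The grasp therefore has to go lower. I'll test that gently: at TCP z = 0.026, fingers closing outside the rack would show from the opening width if they were too low.

{"method": "play_rows", "body": {"travel": [[0, 0, 1], [0, 0, 1], [0, 0, 1], [0, 0, 1], [0, 0, 1], [0, 0, 0.8], [0, 0, 0.6], [0, 0, 0.4]], "twist": [0, 0, 0, 0, 0, 0, 0, 0], "fingers": 1, "newtons": 10}}

```text
t: 11.52
eef_pos: [0.5089, -0.169, 0.0369]
ee_rot: [3.14, -0.001, -1.947]
force: [-0.4, 0.2, 1.0]
width: 0.0751
gripper_force: 0.0
```

{"method": "play_rows", "body": {"travel": [[0, 0, 0.3], [0, 0, 0.18], [0, 0, 0]], "twist": [0, 0, 0]}}

```text
t: 11.9
eef_pos: [0.5094, -0.169, 0.0259]
ee_rot: [-3.142, -0.0, -1.947]
force: [1.1, -0.4, 0.3]
width: 0.0875
gripper_force: 0.0
```

{"method": "play_rows", "body": {"travel": [[0, 0, 0], [0, 0, 0], [0, 0, 0], [0, 0, 0], [0, 0, 0], [0, 0, 0], [0, 0, 0], [0, 0, 0]], "twist": [0, 0, 0, 0, 0, 0, 0, 0], "fingers": 0.2}}

```text
t: 12.9
eef_pos: [0.5093, -0.169, 0.0258]
ee_rot: [3.142, -0.0, -1.947]
force: [-0.3, 0.2, -0.2]
width: 0.0187
gripper_force: 0.0
```

Run:
```python
from h import *
g=imaging.grab_frame("scene");f=imaging.grab_frame("top")
E=np.array(arm.get_state()["eef_pos"]);print(E)
P=[]
for c,(u0,v0) in((f,(290,150)),(g,(280,150))):
    p=cv2.cvtColor(c["pixels"],cv2.COLOR_RGB2BGR)
    p=cv2.resize(p[v0:v0+100,u0:u0+100],None,fx=4,fy=4,interpolation=cv2.INTER_CUBIC)
    for dz,col in((-.019,(0,0,255)),(0,(0,255,255)),(.047,(0,255,0))):
        u,v=proj(c,E+[0,0,dz]);cv2.circle(p,(int((u-u0)*4),int((v-v0)*4)),3,col,1)
    P.append(p)
cv2.imwrite("pics/m5.png",np.hstack(P))
```

```text
[ 0.50933889 -0.16903488  0.02585301]
```

View pics/m5.png

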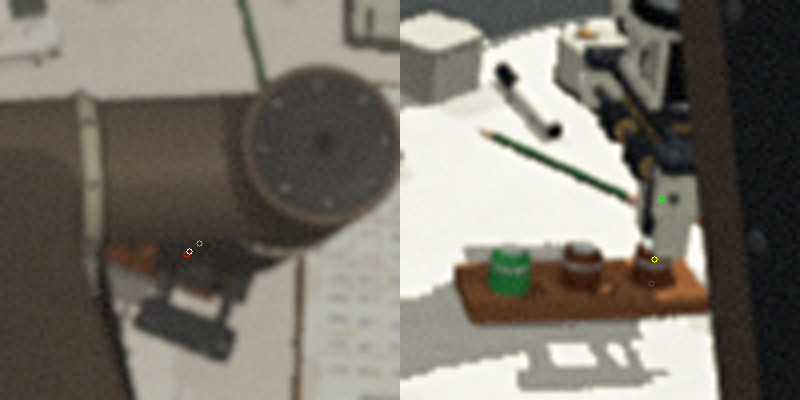

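The fingers look as if they sit behind (beyond) the capsule, so their real position may be offset. I'll raise the arm and compare closed and open images to find the true jaw centre.

{"method": "play_rows", "body": {"travel": [[0, 0, -0.5], [0, 0, -1], [0, 0, -1], [0, 0, -1], [0, 0, 0]], "twist": [0, 0, 0, 0, 0], "fingers": 0}}

```text
t: 13.62
eef_pos: [0.511, -0.1691, 0.1164]
ee_rot: [-3.137, 0.002, -1.947]
force: [-0.7, -0.0, -0.2]
width: 0.0005
gripper_force: 0.0
```

Run:
```python
from h import *
for i in range(2): g=imaging.grab_frame("scene");f=imaging.grab_frame("top")
np.savez("c.npz",g=g["pixels"],f=f["pixels"]);s=arm.get_state();print(s["eef_pos"],s["width"])
```

```text
[ 0.50885915 -0.16899933  0.11301908] 0.00044039775445225683
```

{"method": "play_rows", "body": {"travel": [[0, 0, 0], [0, 0, 0], [0, 0, 0], [0, 0, 0], [0, 0, 0], [0, 0, 0]], "twist": [0, 0, 0, 0, 0, 0], "fingers": 1}}

```text
t: 14.58
eef_pos: [0.5094, -0.169, 0.1133]
ee_rot: [3.142, 0.0, -1.947]
force: [0.2, 0.7, 0.7]
width: 0.055
gripper_force: 0.0
```

Run:
```python
from h import *
g=imaging.grab_frame("scene");f=imaging.grab_frame("top");s=arm.get_state();print(s["eef_pos"],s["width"])
d=np.load("c.npz");E=np.array(s["eef_pos"]);yaw=s["ee_rot"][2];ty=np.array([np.sin(yaw),-np.cos(yaw),0])
T=[]
for n,c in(("g",g),("f",f)):
    for k,p in(("closed",d[n]),("open",c["pixels"])):
        D=np.abs(d[n].astype(int)-c["pixels"]).max(2)
        u0,v0=(300,130) if n=="g" else (290,150)
        q=cv2.resize(cv2.cvtColor(p,cv2.COLOR_RGB2BGR)[v0:v0+90,u0:u0+100],None,fx=4,fy=3.3,interpolation=cv2.INTER_CUBIC)
        for X,col in((E-[0,0,.019],(0,0,255)),(E,(0,255,255)),(E+[0,0,.047],(0,255,0)),(E+.044*ty-[0,0,.019],(255,0,255)),(E-.044*ty-[0,0,.019],(255,255,0))):
            u,v=proj(c,X);cv2.circle(q,(int((u-u0)*4),int((v-v0)*3.3)),3,col,1)
        T.append(q)
    m=cv2.medianBlur((D>40).astype(np.uint8),3);k,l,st,ce=cv2.connectedComponentsWithStats(m)
    print(n,[(st[i].tolist(),ce[i].round().tolist()) for i in range(1,k) if st[i,4]>8])
    print("proj tipL,tipR",[np.round(proj(c,E+a*ty-[0,0,.019])) for a in(.044,-.044)])
cv2.imwrite("pics/m6.png",np.vstack([np.hstack(T[:2]),np.hstack(T[2:])]))
```

```text
[ 0.50936101 -0.16900832  0.11337613] 0.06313175522068436
g [([331, 140, 10, 12, 65], [335.0, 146.0]), ([340, 152, 9, 25, 124], [344.0, 166.0]), ([350, 183, 9, 5, 33], [354.0, 185.0]), ([324, 210, 6, 5, 20], [326.0, 212.0]), ([313, 220, 3, 6, 14], [314.0, 222.0]), ([320, 223, 7, 3, 17], [323.0, 224.0]), ([318, 231, 9, 11, 49], [322.0, 236.0]), ([300, 236, 11, 7, 59], [304.0, 239.0]), ([314, 236, 5, 6, 20], [316.0, 239.0])]
proj tipL,tipR [array([352., 200.]), array([341., 185.])]
f [([323, 205, 5, 5, 19], [325.0, 207.0]), ([334, 205, 3, 4, 11], [335.0, 207.0]), ([338, 209, 15, 18, 159], [346.0, 218.0]), ([352, 214, 7, 15, 48], [355.0, 221.0]), ([330, 216, 4, 4, 10], [331.0, 217.0])]
proj tipL,tipR [array([336., 222.]), array([345., 197.])]
```

View pics/m6.png

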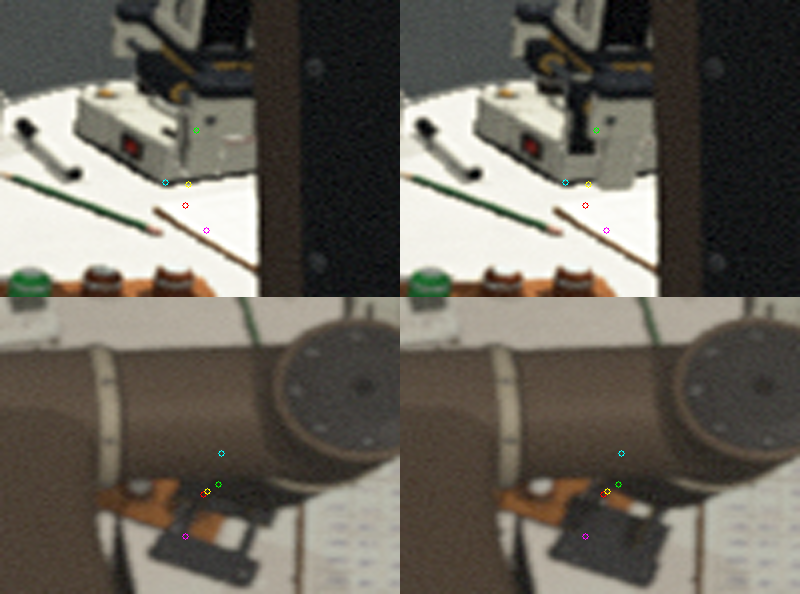

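In the picture the near finger's tip is at about (354,187) against a predicted (352,200). The jaws are therefore really tens of mm higher than reported and shifted slightly along tool +x. I'll correct for that and probe down to the rack top by force.

{"method": "play_rows", "body": {"travel": [[-0.22, 0.1, 0.7], [-0.22, 0.1, 0.9], [0, 0, 0.9], [0, 0, 0.6], [0, 0, 0]], "twist": [0, 0, 0, 0, 0], "fingers": 0.5, "newtons": 10}}

```text
t: 15.3
eef_pos: [0.508, -0.157, 0.035]
ee_rot: [3.14, -0.001, -1.947]
force: [-0.3, -0.6, -0.7]
width: 0.0436
gripper_force: 0.0
```

{"method": "play_rows", "body": {"travel": [[0, 0, 0.16], [0, 0, 0.16], [0, 0, 0.16], [0, 0, 0]], "twist": [0, 0, 0, 0]}}

```text
t: 15.8
eef_pos: [0.5086, -0.157, 0.0237]
ee_rot: [3.141, -0.0, -1.947]
force: [-1.0, 1.5, 0.7]
width: 0.0437
gripper_force: 0.0
```

{"method": "play_rows", "body": {"travel": [[0, 0, 0.14], [0, 0, 0.14], [0, 0, 0]], "twist": [0, 0, 0]}}

```text
t: 16.18
eef_pos: [0.5085, -0.157, 0.0165]
ee_rot: [3.141, -0.0, -1.947]
force: [0.7, -0.1, -0.0]
width: 0.0441
gripper_force: 0.0
```

Run:
```python
from h import *
s=arm.get_state();print(s["eef_pos"],s["force"],s["q"])
```

```text
[ 0.50846417 -0.15695943  0.01649256] [ 0.680728   -0.11414087 -0.00452284] [ 6.92936049e-02  3.40667484e-01 -5.38565171e-01 -4.84263400e-05
 -6.92272970e-01 -4.45797461e-01]
```

No contact, although nominally the tips would be below the table, so the height offset is real. I'll close here.

{"method": "play_rows", "body": {"travel": [[0, 0, 0], [0, 0, 0], [0, 0, 0], [0, 0, 0], [0, 0, 0]], "twist": [0, 0, 0, 0, 0], "fingers": 0.15}}

```text
t: 16.8
eef_pos: [0.5088, -0.157, 0.017]
ee_rot: [-3.141, 0.0, -1.947]
force: [-0.1, -0.1, 0.5]
width: 0.0265
gripper_force: 9.9
```

Run:
```python
from h import *
g=imaging.grab_frame("scene");s=arm.get_state();print(s["eef_pos"],s["force"],s["width"],s["gripper_force"])
E=np.array(s["eef_pos"]);u0,v0=300,160
p=cv2.resize(cv2.cvtColor(g["pixels"],cv2.COLOR_RGB2BGR)[v0:v0+80,u0:u0+70],None,fx=7,fy=7,interpolation=cv2.INTER_CUBIC)
for dz,col in((-.019,(0,0,255)),(0,(0,255,255)),(.047,(0,255,0))):
    u,v=proj(g,E+[0,0,dz]);cv2.circle(p,(int((u-u0)*7),int((v-v0)*7)),4,col,1)
cv2.imwrite("pics/m7.png",p)
```

```text
[ 0.50883441 -0.15697103  0.01694286] [-0.51090066  0.27531797  0.19553796] 0.026461630655629453 9.913629989605397
```

Gripped at 26.5 mm, so it's on the chamfer or off-centre. I'll re-open and probe down to the rack, which also gives the true height.

{"method": "play_rows", "body": {"travel": [[0, 0, 0], [0, 0, 0], [0, 0, 0.12], [0, 0, 0.12], [0, 0, 0]], "twist": [0, 0, 0, 0, 0], "fingers": 0.5}}

```text
t: 17.48
eef_pos: [0.5084, -0.1569, 0.0104]
ee_rot: [3.141, -0.0, -1.947]
force: [0.6, -0.5, -0.1]
width: 0.0437
gripper_force: 0.0
```

{"method": "play_rows", "body": {"travel": [[0, 0, 0.12], [0, 0, 0.12], [0, 0, 0]], "twist": [0, 0, 0]}}

```text
t: 17.85
eef_pos: [0.5085, -0.157, 0.0046]
ee_rot: [3.141, -0.0, -1.947]
force: [-0.1, -0.2, 0.5]
width: 0.0438
gripper_force: 0.0
```

{"method": "play_rows", "body": {"travel": [[0, 0, 0.12], [0, 0, 0.12], [0, 0, 0]], "twist": [0, 0, 0]}}

```text
t: 18.23
eef_pos: [0.5089, -0.157, 0.0]
ee_rot: [-3.141, -0.0, -1.947]
force: [-4.3, 2.2, 15.4]
width: 0.0438
gripper_force: 7.7
```

{"method": "play_rows", "body": {"travel": [[0, 0, 0], [0, 0, 0], [0, 0, 0], [0, 0, 0]], "twist": [0, 0, 0, 0], "fingers": 0.15}}

```text
t: 18.73
eef_pos: [0.5106, -0.1571, 0.0001]
ee_rot: [-3.138, 0.001, -1.946]
force: [0.4, 0.3, 9.9]
width: 0.0271
gripper_force: 12.5
```

{"method": "play_rows", "body": {"travel": [[0, 0, -0.16], [0, 0, 0], [0, 0, 0]], "twist": [0, 0, 0], "fingers": 0, "newtons": 25}}

```text
t: 19.1
eef_pos: [0.5092, -0.157, 0.0031]
ee_rot: [-3.141, 0.0, -1.947]
force: [1.7, -0.5, 3.9]
width: 0.0267
gripper_force: 25.0
```

{"method": "play_rows", "body": {"travel": [[0, 0, -0.3], [0, 0, -0.6], [0, 0, -0.9], [0, 0, -1], [0, 0, -1], [0, 0, 0]], "twist": [0, 0, 0, 0, 0, 0]}}

```text
t: 19.85
eef_pos: [0.5099, -0.157, 0.1006]
ee_rot: [-3.138, 0.002, -1.947]
force: [-0.1, -0.3, -1.0]
width: 0.0267
gripper_force: 25.0
```

Run:
```python
from h import *
g=imaging.grab_frame("scene");f=imaging.grab_frame("top");s=arm.get_state();E=np.array(s["eef_pos"]);print(E,s["width"],s["gripper_force"])
print("pred capsule mid (z+.013+.013 tip..)",[np.round(proj(c,E+[0,0,.015]),1) for c in(g,f)])
for b in models.boxes_of("capsule_brown_a","scene")[:4]:print(round(b["confidence"],2),np.round(b["extent"],1))
u0,v0=290,140
p=cv2.resize(cv2.cvtColor(g["pixels"],cv2.COLOR_RGB2BGR)[v0:v0+95,u0:u0+80],None,fx=6,fy=6,interpolation=cv2.INTER_CUBIC)
for dz,col in((-.019,(0,0,255)),(0.013,(0,255,255)),(.047,(0,255,0))):
    u,v=proj(g,E+[0,0,dz]);cv2.circle(p,(int((u-u0)*6),int((v-v0)*6)),3,col,1)
cv2.imwrite("pics/m8.png",p)
```

```text
[ 0.50841444 -0.15687126  0.09830615] 0.02695622373280983 24.9760470748879
pred capsule mid (z+.013+.013 tip..) [array([343.7, 186.9]), array([338.1, 209.3])]
0.4 [324.1 217.9  17.1  14.1]
```

View pics/m8.png

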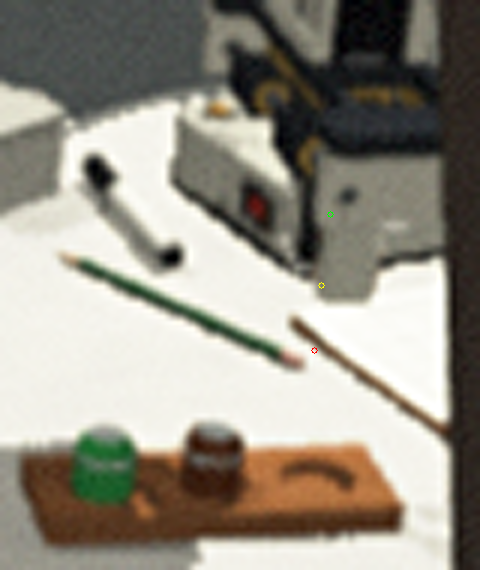

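The right well is now empty, so the capsule is held. The tips are about 13 mm above the reported TCP instead of 19 mm below it, and the capsule sits about (+1,-12) mm in xy from it. I'm carrying it to the funnel with those offsets.

{"method": "play_rows", "body": {"travel": [[-0.5, 0.04, -0.8], [-0.932, 0.079, -0.9], [-0.932, 0.079, -1], [-0.932, 0.079, -1], [-0.932, 0.079, -1], [-0.932, 0.079, 0], [-0.932, 0.079, 0], [-0.932, 0.079, 0]], "twist": [0, 0, 0, 0, 0, 0, 0, 0]}}

```text
t: 21.0
eef_pos: [0.5594, 0.0128, 0.2144]
ee_rot: [3.14, -0.001, -1.948]
force: [0.2, 0.3, -1.1]
width: 0.0269
gripper_force: 25.0
```

{"method": "play_rows", "body": {"travel": [[-0.932, 0.079, 0], [-0.932, 0.079, 0], [-0.932, 0.079, 0], [-0.932, 0.079, 0], [-0.932, 0.079, 0], [-0.932, 0.079, 0], [-0.932, 0.118, 0], [-0.43, 0, 0]], "twist": [0, 0, 0, 0, 0, 0, 0, 0]}}

```text
t: 22.0
eef_pos: [0.61, 0.1805, 0.2151]
ee_rot: [3.141, -0.0, -1.946]
force: [-1.1, -0.0, -0.9]
width: 0.0268
gripper_force: 25.0
```

{"method": "play_rows", "body": {"travel": [[0, 0, 0]], "twist": [0]}}

```text
t: 22.12
eef_pos: [0.6098, 0.1795, 0.215]
ee_rot: [3.141, -0.0, -1.947]
force: [0.1, 0.3, -0.5]
width: 0.0266
gripper_force: 25.0
```

Run:
```python
from h import *
g=imaging.grab_frame("scene");f=imaging.grab_frame("top");s=arm.get_state();E=np.array(s["eef_pos"]);print(E,s["width"],s["gripper_force"],s["force"])
X=E+[.001,-.012,.023]
for c,n in((g,"scene"),(f,"top")):
    print(n,"pred mid",np.round(proj(c,X),1),"funnel",np.round(proj(c,(.6104,.1674,.185)),1))
    for b in models.boxes_of("capsule_brown_a",n)[:4]:print(round(b["confidence"],2),np.round(b["extent"],1))
    p=c["pixels"];h=cv2.cvtColor(p,cv2.COLOR_RGB2HSV).astype(int)
    u,v=map(int,proj(c,X));w=h[v-16:v+17,u-18:u+19];pp=p[v-16:v+17,u-18:u+19].astype(int)
    m=(pp[...,0]>1.35*pp[...,2])&(pp[...,0]<140)
    if n=="scene":
        for r in m[::1]:print("".join("#" if a else "." for a in r))
```

```text
[0.60950122 0.1785256  0.21527004] 0.02668517953208204 24.976175621850416 [-0.84457714 -0.05091399  0.72354168]
scene pred mid [214.1 148. ] funnel [214.2 168.9]
0.55 [323.8 216.1  15.4  12.2]
0.53 [216.4 148.1   1.1  11. ]
.....................................
.....................................
.....................................
.....................................
.....................................
.....................................
.....................................
.....................................
.....................................
.....................................
.....................................
.....................##..............
...................####..............
...................#####.............
...................#####.............
...................###...............
.....................................
.....................###.............
...................#####.............
...................#####.............
...................#####.............
...................#####.............
...................####..............
...................###...............
...................##................
.....................................
.....................................
.....................................
.....................................
.....................................
.....................................
.....................................
.....................................
top pred mid [234.5 168.8] funnel [235.6 173.1]
0.56 [322.8 206.8   4.4  10.1]
```

Brown pixels appear at columns 215–219, rows 143–156, and the prediction was centre (214,148), so the offset model holds. I'm lowering and releasing.

{"method": "play_rows", "body": {"travel": [[0, 0, 0.5], [0, 0, 0.5], [0, 0, 0.4], [0, 0, 0.16], [0, 0, 0]], "twist": [0, 0, 0, 0, 0]}}

```text
t: 22.95
eef_pos: [0.6096, 0.1789, 0.176]
ee_rot: [3.141, -0.001, -1.947]
force: [-0.1, 0.3, -0.7]
width: 0.0266
gripper_force: 25.0
```

{"method": "play_rows", "body": {"travel": [[0, 0, 0], [0, 0, 0], [0, 0, 0], [0, 0, 0]], "twist": [0, 0, 0, 0], "fingers": 0.5}}

```text
t: 23.45
eef_pos: [0.6097, 0.179, 0.1765]
ee_rot: [-3.141, 0.0, -1.947]
force: [-0.8, -0.5, 0.4]
width: 0.0438
gripper_force: 0.0
```

{"method": "play_rows", "body": {"travel": [[0, 0, -0.8], [0, 0, -0.8], [0.5, -0.04, 0], [0.928, -0.079, 0], [0.928, -0.079, 0], [0.928, -0.079, 0], [0.928, -0.079, 0], [0.928, -0.079, 0]], "twist": [0, 0, 0, 0, 0, 0, 0, 0]}}

```text
t: 24.45
eef_pos: [0.572, 0.0537, 0.2164]
ee_rot: [-3.141, 0.0, -1.948]
force: [-0.0, -0.9, -0.3]
width: 0.0438
gripper_force: 0.0
```

Run:
```python
from h import *
g=imaging.grab_frame("scene");f=imaging.grab_frame("top");s=arm.get_state();E=np.array(s["eef_pos"]);print(E,s["width"],s["force"])
for c,n in((g,"scene"),(f,"top")):
    print(n,[np.round(proj(c,(.6104,.1674,z))).tolist() for z in(.119,.153,.185)])
    for b in models.boxes_of("capsule_brown_a",n)[:5]:print(round(b["confidence"],2),np.round(b["extent"],1))
    u,v=map(int,proj(c,(.6104,.1674,.135)));pp=c["pixels"][v-20:v+21,u-18:u+19].astype(int)
    for r in pp:print("".join("#" if a[0]>1.35*a[2] and a[0]<140 else "." for a in r))
```

```text
[0.57170876 0.05295254 0.2166727 ] 0.04357674856050719 [-0.28591649  0.26232679 -0.57581343]
scene [[215.0, 193.0], [214.0, 181.0], [214.0, 169.0]]
0.48 [324.9 217.5  16.1  15.8]
.....................................
.....................................
.....................................
.....................................
.....................................
.....................................
.....................................
.....................................
.....................................
.....................................
.....................................
.....................................
.....................................
.....................................
.....................................
.....................................
.....................................
.....................................
.....................................
.....................................
.....................................
.....................................
.....................................
.....................................
.........
[... 1578 characters left out ...]
#.###.##.#..#...
#......#.##.#.##.########.#####..#...
##.......#################..#.##.#...
###........######.###.###.....###....
###......#..##.#####.#.#........#....
##......#...###.###..#...........#...
####.........#####.#.........#....#..
.###......#...#####..............##..
.####.........#.##..........####.....
.###......#.#..##........###.###.#...
######........##.............#.......
####.##...#.###.##........######.....
####.#....#....#..........####.......
#######........##.#........###.......
#####..........####.......###........
###.##...........#...................
######.............#.................
###.##...............................
######..............####.............
```

Run:
```python
from h import *
g=imaging.grab_frame("scene");a=cv2.cvtColor(cv2.imread("pics/scene0.png"),cv2.COLOR_BGR2RGB).astype(int)
D=g["pixels"].astype(int)-a
for v in range(164,206,2):print(v," ".join("%4d"%D[v:v+2,u:u+2].sum(2).mean() for u in range(196,232,2)))
print(g["pixels"][186:194,210:220].mean((0,1)),a[186:194,210:220].mean((0,1)))
```

```text
164   29   35   42   54   49   43   48   41   48   48   36   40   36   34   40   43   46   32
166   39   61   41   46   46   39   48   48   38   35   41   36   36   37   31   28   37   45
168   58   57   46   42   48   43   48   49   52   34   46   36   46   27   32   31   29   37
170   53   59   56   51   47   47   39   45   37   38   38   39   38   32   39   42   34   43
172   52   60   53   63   52   43   56   51   40   52   41   35   36   29   36   31   44   47
174   35   48   68   58   54   40   46   41   42   43   36   31   39   42   49   53   38   62
176   25   32   41   52   50   64   60   53   66   55   53   62   51   49   45   52   60   57
178   20   28   39   56   50   57   39   29   26   25   34   25   35   56   46   57   60   63
180   29   18   30   40   42   17   -2   -2   -6    1    8  -14    4   25   35   64   56   63
182   27   28   13   17   24    4   -8   -1    2   -8   -3    8   -2    0   10   62   58   56
184   23   23   23   14   10    1    0   -9   12   -6   -2   -9   -9    7   26   60   49   57
186   38   24   22    5   13    6   13    3    6   11   -4  -10   
[... 225 characters left out ...]
  15    3 -136  -45   30  -20  -69  -52  -60  -66  -41   32   41   46   49   21   25
194   31   35   26  -10   -1   32  -17  -74  -55  -77  -69  -82    6   57   48   47    3   35
196   25   22   33   30   29   40   17  -22  -28  -25  -21  -29   -2   28   63   60   31    5
198   36   23   27   21   30   37   17  -12    0   -6  -13   -9   27   44   40   66   31   21
200   21   35   44   12   34   38   37    1   -6  -15  -15    5   43   34   46   62   38    5
202   18   26   25   25    7   34   34   29   16   19    5   35    9  -83   51   64   30    8
204   36   33   34    4  -17   14   28   28   19   39   21 -107 -185 -184  -12   53   34    4
[53.625  53.5625 51.2375] [55.5875 57.0375 55.    ]
```

The tube area darkened at columns 209–219, rows 192–200, which is where a capsule on the gate should show, so the first capsule is in. Now the middle-well capsule.

{"method": "play_rows", "body": {"travel": [[0.96, -0.109, 0], [0.96, -0.109, 0], [0.96, -0.109, 0], [0.96, -0.109, 0.3], [0.96, -0.109, 0.8], [0.96, -0.109, 1], [0.96, -0.109, 1], [0, 0, 1]], "twist": [0, 0, 0, 0, 0, 0, 0, 0]}}

```text
t: 25.7
eef_pos: [0.5275, -0.1101, 0.1133]
ee_rot: [-3.141, -0.0, -1.949]
force: [0.1, 0.4, -0.3]
width: 0.0441
gripper_force: 0.0
```

{"method": "play_rows", "body": {"travel": [[0, 0, 0]], "twist": [0]}}

```text
t: 25.82
eef_pos: [0.5267, -0.109, 0.1124]
ee_rot: [3.138, -0.002, -1.949]
force: [-0.4, -0.4, -0.2]
width: 0.0438
gripper_force: 0.0
```

{"method": "play_rows", "body": {"travel": [[0, 0, 0.9], [0, 0, 0.9], [0, 0, 0.9], [0, 0, 0.7], [0, 0, 0.5], [0, 0, 0.3], [0, 0, 0.12], [0, 0, 0]], "twist": [0, 0, 0, 0, 0, 0, 0, 0]}}

```text
t: 26.82
eef_pos: [0.5287, -0.1078, 0.0061]
ee_rot: [-3.141, 0.0, -1.947]
force: [-0.0, -0.5, -1.4]
width: 0.0437
gripper_force: 0.0
```

{"method": "play_rows", "body": {"travel": [[0, 0, 0], [0, 0, 0], [0, 0, 0], [0, 0, 0]], "twist": [0, 0, 0, 0], "fingers": 0}}

```text
t: 27.32
eef_pos: [0.5302, -0.1078, 0.0066]
ee_rot: [-3.139, 0.001, -1.947]
force: [4.5, -2.2, 2.8]
width: 0.0254
gripper_force: 24.5
```

The narrower opening (25.4 mm) shows the pads hold the capsule by its edge. My xy correction was wrong, and only the height is off. I'm re-gripping centred.

{"method": "play_rows", "body": {"travel": [[0, 0, 0], [0, 0, 0], [0.28, -0.1, 0], [0.28, -0.1, 0.1], [0, 0, 0]], "twist": [0, 0, 0, 0, 0], "fingers": 0.5}}

```text
t: 27.95
eef_pos: [0.5274, -0.1234, 0.0029]
ee_rot: [3.141, -0.0, -1.948]
force: [-0.2, 0.2, 0.6]
width: 0.0433
gripper_force: 0.0
```

{"method": "play_rows", "body": {"travel": [[0, 0, 0], [0, 0, 0], [0, 0, 0], [0, 0, 0]], "twist": [0, 0, 0, 0], "fingers": 0}}

```text
t: 28.45
eef_pos: [0.5281, -0.1226, 0.0034]
ee_rot: [-3.142, 0.0, -1.947]
force: [0.3, -0.5, -1.0]
width: 0.0269
gripper_force: 25.0
```

{"method": "play_rows", "body": {"travel": [[0, 0, -0.4], [0, 0, -0.8], [0, 0, -1], [0, 0, -1], [-0.5, 0.05, -1], [-1, 0.1, -1], [-1, 0.1, -1], [-1, 0.1, -1]], "twist": [0, 0, 0, 0, 0, 0, 0, 0]}}

```text
t: 29.45
eef_pos: [0.5521, -0.0374, 0.1851]
ee_rot: [-3.141, 0.001, -1.947]
force: [0.1, -0.9, -0.6]
width: 0.0265
gripper_force: 25.0
```

{"method": "play_rows", "body": {"travel": [[-1, 0.1, -1], [-1, 0.1, -0.26], [-1, 0.1, 0], [-1, 0.1, 0], [-1, 0.1, 0], [-1, 0.1, 0], [-1, 0.1, 0], [-1, 0.1, 0]], "twist": [0, 0, 0, 0, 0, 0, 0, 0]}}

```text
t: 30.45
eef_pos: [0.6074, 0.1568, 0.2147]
ee_rot: [3.141, -0.0, -1.947]
force: [-0.4, -0.1, -0.0]
width: 0.0266
gripper_force: 25.0
```

{"method": "play_rows", "body": {"travel": [[-0.5, 0.05, 0], [0, 0, 0], [0, 0, 0]], "twist": [0, 0, 0]}}

```text
t: 30.82
eef_pos: [0.6103, 0.1668, 0.2149]
ee_rot: [3.141, -0.0, -1.948]
force: [0.4, -0.7, -0.5]
width: 0.0268
gripper_force: 25.0
```

Run:
```python
from h import *
g=imaging.grab_frame("scene");s=arm.get_state();E=np.array(s["eef_pos"]);print(E,s["width"],s["gripper_force"],s["force"])
X=E+[0,0,.023];print(np.round(proj(g,X),1))
for b in models.boxes_of("capsule_brown_a","scene")[:4]:print(round(b["confidence"],2),np.round(b["extent"],1))
u,v=map(int,proj(g,X));pp=g["pixels"][v-16:v+17,u-18:u+19].astype(int)
for r in pp:print("".join("#" if a[0]>1.35*a[2] and a[0]<140 else "." for a in r))
```

```text
[0.61024199 0.16668668 0.21497871] 0.026820722000220693 24.994719734386308 [ 0.45222908 -0.11234865 -0.90316698]
[214.1 148.2]
.....................................
.....................................
.....................................
.....................................
.....................................
.....................................
.....................................
.....................................
.....................................
.....................................
.....................................
..............#......................
.............##......................
.............##......................
............###......................
.............#.......................
.....................................
.............#.......................
............###......................
............###......................
............###......................
.............##......................
.............##......................
.............##......................
..............########...............
...............######................
.....................................
.....................................
.....................................
.....................................
.....................................
.....................................
.....................................
```

{"method": "play_rows", "body": {"travel": [[0, 0, 0.5], [0, 0, 0.5], [0, 0, 0.4], [0, 0, 0.16], [0, 0, 0]], "twist": [0, 0, 0, 0, 0]}}

```text
t: 31.55
eef_pos: [0.6104, 0.1673, 0.1755]
ee_rot: [3.141, -0.001, -1.947]
force: [-0.3, -0.8, 0.2]
width: 0.0264
gripper_force: 25.0
```

{"method": "play_rows", "body": {"travel": [[0, 0, 0], [0, 0, 0], [0, 0, 0], [0, 0, 0]], "twist": [0, 0, 0, 0], "fingers": 0.5}}

```text
t: 32.05
eef_pos: [0.6105, 0.1674, 0.176]
ee_rot: [-3.141, 0.0, -1.947]
force: [-1.1, -0.1, 0.3]
width: 0.044
gripper_force: 0.0
```

{"method": "play_rows", "body": {"travel": [[0, 0, -0.8], [0, 0, -0.8], [0, 0, 0]], "twist": [0, 0, 0]}}

```text
t: 32.42
eef_pos: [0.6113, 0.1677, 0.2177]
ee_rot: [-3.139, 0.002, -1.947]
force: [0.3, -0.5, -0.2]
width: 0.0438
gripper_force: 0.0
```

Run:
```python
from h import *
g=imaging.grab_frame("scene");s=arm.get_state();print(s["eef_pos"],s["width"],s["q"])
a=cv2.cvtColor(cv2.imread("pics/scene0.png"),cv2.COLOR_BGR2RGB).astype(int)
D=g["pixels"].astype(int)-a
for v in range(160,204,2):print(v," ".join("%4d"%D[v:v+2,u:u+2].sum(2).mean() for u in range(196,232,2)))
# stray capsules?
for b in models.boxes_of("capsule_brown_a","scene")[:4]:print(round(b["confidence"],2),np.round(b["extent"],1))
```

```text
[0.61062887 0.16753487 0.21632872] 0.043847642300174135 [ 5.75409078e-01  2.87371425e-01 -8.14332638e-02 -1.80137013e-04
 -1.20061385e+00 -9.51917613e-01]
160   41   30   39   42   35   41   35   36   36   32   42   27   45   31   29   33   46   24
162   37   31   31   35   39   40   40   26   47   50   43   31   33   38   28   37   31   38
164   29   36   48   53   48   48   48   50   52   55   44   35   33   32   46   30   41   35
166   45   54   40   42   51   42   51   41   42   40   33   38   42   44   30   26   47   46
168   63   52   45   47   47   47   52   44   48   43   42   34   43   32   34   23   34   35
170   54   58   57   52   53   38   40   50   37   50   39   50   33   35   24   37   31   47
172   22   61   55   66   51   46   51   19   12   26   12   38   36   37   27   43   44   38
174   45   40   68   54   59   47 -107 -141 -125  -87  -89   16   29   44   53   43   42   61
176   21   44   40   60   59   31 -122  -96  -68  -85  -72   17   53   46   51   47   57   58
178   20   20   39   52   53   41  -99  -70  -40  -34  -30  -16   38   49   44   56   59   62
180  
[... 422 characters left out ...]
15    8   11   18   10   48   63   62   54
190   12   13   15   21   30   21   15   -5   12   13   11   11   20   40   61   48   37   19
192   30    7   30   36   47   52   -4  -73  -47  -58  -63  -48   30   44   46   43    0   -2
194   30   28   21   34   41   54   -1  -65  -67  -74  -82  -89   16   63   49   48    3   23
196   23   25   34   35   43   48   17  -23  -18  -24  -34  -26   18   52   57   58   40    9
198   35   22   32   28   45   37   23  -12   -6    9  -15  -12   28   50   64   62   34   17
200   19   34   49   26   45   43   31   -5   -8  -14  -19   10   41   40   54   59   35   16
202   21   31   22   44   35   29   29   35   12   24    7   44   28   41   62   60   35    9
```

Second capsule shows in the funnel and tube at columns 208–218, rows 173–181, so both are stacked on the axis. Next I go to the knob.

{"method": "play_rows", "body": {"travel": [[0.39, 0.7, 0], [0.39, 0.7, 0], [0.39, 0.7, 0], [0.39, 0.7, 0], [0, 0, 0], [0, 0, 0], [0, 0, 0], [0, 0, 0]], "twist": [0, 0, 0, 0, -1, -1, -1, -1], "fingers": 0.6}}

```text
t: 33.52
eef_pos: [0.5305, 0.1565, 0.2148]
ee_rot: [3.14, -0.0, -1.342]
force: [0.3, -0.1, -0.1]
width: 0.0525
gripper_force: 0.0
```

{"method": "play_rows", "body": {"travel": [[0, 0, 0], [0, 0, 0], [0, 0, 0], [0, 0, 0], [0, 0, 0], [0, 0, 0], [0, 0, 0], [0, 0, 0]], "twist": [-1, -1, -1, -1, -1, -1, -0.5, 0]}}

```text
t: 34.52
eef_pos: [0.5305, 0.1566, 0.215]
ee_rot: [3.14, 0.001, -0.373]
force: [-0.8, -0.0, -0.9]
width: 0.0525
gripper_force: 0.0
```

Run:
```python
from h import *
g=imaging.grab_frame("scene");s=arm.get_state();print(s["eef_pos"],s["ee_rot"],s["width"],s["q"])
p=g["pixels"].astype(int);m=(p[...,0]>120)&(p[...,1]<70)&(p[...,2]<70)
k,l,st,ce=cv2.connectedComponentsWithStats(m.astype(np.uint8))
print([(st[i].tolist(),ce[i].round(1).tolist()) for i in range(1,k) if st[i,4]>10])
for X in((.5311,.1569,.157),(.5311,.1569,.101)):print(np.round(proj(g,X),1))
for b in models.boxes_of("red_knob","scene")[:2]:print(round(b["confidence"],2),np.round(b["extent"],1))
```

```text
[0.53061635 0.15660616 0.21513099] [ 3.14068769e+00  7.92335997e-04 -3.74143444e-01] 0.05251087805267228 [ 6.40876097e-01  1.57865412e-01 -2.53816111e-01 -2.13342537e-04
 -1.16030161e+00  5.55862397e-01]
[]
[232.5 191.3]
[232.5 212.6]
0.64 [234.2 205.9  11.5  29.1]
```

{"method": "play_rows", "body": {"travel": [[0, 0, 0.6], [0, 0, 0.8], [0, 0, 0.8], [0, 0, 0.7], [0, 0, 0.5], [0, 0, 0.3], [0, 0, 0]], "twist": [0, 0, 0, 0, 0, 0, 0]}}

```text
t: 35.5
eef_pos: [0.5308, 0.1566, 0.1229]
ee_rot: [3.141, 0.0, -0.372]
force: [1.3, -0.6, 0.4]
width: 0.0524
gripper_force: 0.0
```

Run:
```python
from h import *
s=arm.get_state();print(s["eef_pos"],s["width"],s["force"])
```

```text
[0.53080323 0.15664784 0.1228657 ] 0.05244250847395064 [ 1.31058456 -0.57199511  0.44217375]
```

{"method": "play_rows", "body": {"travel": [[0, 0, 0.2], [0, 0, 0.12], [0, 0, 0]], "twist": [0, 0, 0]}}

```text
t: 35.88
eef_pos: [0.5309, 0.1567, 0.1153]
ee_rot: [3.142, 0.0, -0.372]
force: [-0.9, -0.5, 0.2]
width: 0.0526
gripper_force: 0.0
```

{"method": "play_rows", "body": {"travel": [[0, 0, 0], [0, 0, 0], [0, 0, 0], [0, 0, 0], [0, 0, 0]], "twist": [0, 0, 0, 0, 0], "fingers": 0, "newtons": 25}}

```text
t: 36.5
eef_pos: [0.5319, 0.1582, 0.1156]
ee_rot: [-3.139, -0.001, -0.372]
force: [0.3, 5.8, -2.0]
width: 0.0212
gripper_force: 25.0
```

Run:
```python
import numpy as np
th=np.linspace(0,1.0,17);P=np.c_[-.15*np.cos(th-.1314),.15*np.sin(th-.1314)];d=np.diff(P,axis=0)/.025
y=-.372;tx=[np.cos(y),np.sin(y)];ty=[np.sin(y),-np.cos(y)]
print(np.c_[d@tx,d@ty].round(2).tolist())
```

```text
[[-0.17, -0.33], [-0.15, -0.34], [-0.13, -0.35], [-0.11, -0.36], [-0.08, -0.37], [-0.06, -0.37], [-0.04, -0.37], [-0.01, -0.37], [0.01, -0.37], [0.03, -0.37], [0.06, -0.37], [0.08, -0.37], [0.1, -0.36], [0.13, -0.35], [0.15, -0.34], [0.17, -0.34]]
```

{"method": "play_rows", "body": {"travel": [[-0.17, -0.33, 0], [-0.15, -0.34, 0], [-0.13, -0.35, 0], [-0.11, -0.36, 0], [0, 0, 0]], "twist": [0, 0, 0, 0, 0]}}

```text
t: 37.12
eef_pos: [0.5309, 0.1941, 0.1155]
ee_rot: [3.141, -0.001, -0.371]
force: [4.5, -3.3, 0.4]
width: 0.0215
gripper_force: 25.0
```

{"method": "play_rows", "body": {"travel": [[-0.08, -0.37, 0], [-0.06, -0.37, 0], [-0.04, -0.37, 0], [-0.01, -0.37, 0], [0, 0, 0]], "twist": [0, 0, 0, 0, 0]}}

```text
t: 37.75
eef_pos: [0.5391, 0.2296, 0.1154]
ee_rot: [3.14, 0.0, -0.372]
force: [-0.7, -4.1, 4.0]
width: 0.0214
gripper_force: 25.0
```

{"method": "play_rows", "body": {"travel": [[0.01, -0.37, 0], [0.03, -0.37, 0], [0.06, -0.37, 0], [0.08, -0.37, 0], [0, 0, 0]], "twist": [0, 0, 0, 0, 0]}}

```text
t: 38.38
eef_pos: [0.5563, 0.2629, 0.1154]
ee_rot: [3.14, 0.001, -0.372]
force: [-4.7, -3.6, 6.7]
width: 0.0216
gripper_force: 25.0
```

{"method": "play_rows", "body": {"travel": [[0.1, -0.36, 0], [0.13, -0.35, 0], [0.15, -0.34, 0], [0, 0, 0]], "twist": [0, 0, 0, 0]}}

```text
t: 38.88
eef_pos: [0.5742, 0.2844, 0.1154]
ee_rot: [3.141, 0.002, -0.372]
force: [-7.7, -1.7, 7.4]
width: 0.0211
gripper_force: 25.0
```

{"method": "play_rows", "body": {"travel": [[0.17, -0.34, 0], [0.1, -0.16, 0], [0, 0, 0]], "twist": [0, 0, 0]}}

```text
t: 39.25
eef_pos: [0.5841, 0.2933, 0.1154]
ee_rot: [3.14, 0.003, -0.372]
force: [-10.4, -0.1, 9.1]
width: 0.0214
gripper_force: 25.0
```

{"method": "play_rows", "body": {"travel": [[0.05, -0.09, 0], [0, 0, 0], [0, 0, 0]], "twist": [0, 0, 0], "newtons": 35}}

```text
t: 39.62
eef_pos: [0.5846, 0.2937, 0.1152]
ee_rot: [3.137, 0.005, -0.373]
force: [-15.8, -2.6, 12.1]
width: 0.0212
gripper_force: 35.0
```

Run:
```python
from h import *
g=imaging.grab_frame("scene");f=imaging.grab_frame("top");s=arm.get_state();print(s["eef_pos"],s["width"],s["force"],s["gripper_force"])
a=cv2.cvtColor(cv2.imread("pics/scene0.png"),cv2.COLOR_BGR2RGB).astype(int)
D=g["pixels"].astype(int)-a
for v in range(168,222,3):print(v," ".join("%4d"%D[v:v+3,u:u+3].sum(2).mean() for u in range(190,250,3)))
c=f["pixels"];print([ (n,[(round(b["confidence"],2),np.round(b["extent"]).tolist()) for b in models.boxes_of(n,k)[:4]]) for k in("scene","top") for n in("capsule_brown_a","bowl","red_knob")])
print("bowl interior proj z .03:",proj(g,(.6104,.1674,.03)),proj(g,(.6104,.1674,.066)))
p=g["pixels"].astype(int)
for v in range(203,232):print(v,"".join("#" if x[0]>1.25*x[2] and x[0]>25 else "." for x in p[v,196:250]))
```

```text
[0.58457223 0.2936691  0.11522739] 0.020907140545445225 [-14.89492282  -4.14004236  12.2420489 ] 35.00213828869164
168    4   38  -59 -229 -228 -184 -186   41   59   55   54   51   43   48   50   52   41   52   48   41
171   39   66   79   76   21  -29    7   59   61   53   46   50   50   57   63   65   73   76   81   77
174   32   10  -25 -120 -194 -147   57   66   62   59   60   67   67   75   81   80   79   75   81   81
177   -4   -3   -2  -73 -137 -104   62   68   65   63   66   67   74   80   76   78   76   83   80   80
180   38   34   42   14   22  -26   49   54   53   47   49   52   81   76   78   74   76   77   78   77
183   34   35   32   27   44   49   52   50   45   42   41   50   79   74   78   79   75   75   81   76
186   36   28   13    0   33   24   25   36   33   33   16   35   79   73   74   79   81   79   78   84
189   35   27   36   24    3   26   18   13   25   23   34   69   86  134  133  118   71   76   75   79
192   38   76   94   66  -82   67   76   61   61   57   65   65  109  237  272  261   77   79   80   79
195  106  105   39   34   68   98  173  171  169 
[... 2482 characters left out ...]
...................................................
221 ......................................................
222 ......................................................
223 ......................................................
224 ......................................................
225 ......................................................
226 ......................................................
227 ......................................................
228 ......................................................
229 ......................................................
230 ......................................................
231 ......................................................
```

{"method": "play_rows", "body": {"travel": [[0, 0, 0], [0, 0, 0], [0, 0, 0], [0, 0, 0], [0, 0, 0], [0, 0, 0], [0, 0, 0], [0, 0, 0]], "twist": [0, 0, 0, 0, 0, 0, 0, 0]}}

```text
t: 41.02
eef_pos: [0.5846, 0.2937, 0.1152]
ee_rot: [3.137, 0.005, -0.372]
force: [-14.7, -3.6, 12.2]
width: 0.0209
gripper_force: 35.0
```

Run:
```python
from h import *
g=imaging.grab_frame("scene");s=arm.get_state();print(s["t"],s["eef_pos"],s["force"],s["gripper_force"])
p=g["pixels"].astype(int)
for v in range(165,220):
    r="".join("#" if x[0]>1.2*x[2] and x[0]>22 else "." for x in p[v,190:250])
    if "##" in r:print(v,r)
arm.job_done()
```

```text
41.075 [0.58460544 0.29364729 0.11526941] [-15.35714771  -2.68586653  11.89698422] 35.002178312279284
207 ...............................##...........................
208 ..............................######........................
209 .............................#########......................
210 ..............................#########.....................
211 ...............................#########....................
212 ............................####.#######....................
213 ...........................#############....................
214 ............................########.##.....................
215 ............................#######..#......................
216 ..............................#####.........................
the job is handed in; nothing more can be done
```

I handed the job in at 41 s with the gate arm pressed against its stop and the knob still gripped; the tube is empty and brown capsules show in the bowl, though I couldn't clearly tell the two apart in the last picture and no verdict came back.

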